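# Seat and clamp a tube block on the bench mixer

## Task

The aluminium tube block is lying loose in the channel of the bench mixer. Slide it along the channel to the rubber bumper of the end stop and press it home there, firmly but gently (about 12 N, and never more than 20 N on the bumper), then push the toggle clamp's handle down over centre, without forcing it, so that the clamp stays shut by itself with its rubber pad holding the block against the deck, the block still touching the bumper. Leave the rack, the bottle and the tip box alone.

Things in the scene. Friction and masses are not known exactly. Their poses are not given: they have to be found in the camera images.
- mixer: Bench mixer: fixed white housing, flat aluminium deck 58 mm above the bench. Origin on the bench under the channel's middle line, level with the clamp; x along the channel to the end stop, y to the clamp's side. Deck x -145 to 105, y -82 to 132 mm. Channel: y -27 to 27 between rails 6 mm thick, 12 mm high, from x -140 to -10 (+y side) and to 30 (-y side); open at its -x end.
- bumper (a joint): How far the end stop's black rubber bumper is pressed in (m), 0 when free; it gives 1 mm per 10 N. Steel stop 50 mm wide, 30 mm high at the +x end of the channel; bumper 30 mm wide, 8 to 28 mm above the deck. The stop is adjustable: the bumper's face stands anywhere from x 33 to 47 mm in the mixer's frame. That setting is not measured: feel for it.
- block_center (a point): Centre of the loose aluminium tube block: 110 mm long (x), 50 wide (y), 40 high, 0.3 to 0.55 kg, low white tube caps (6 mm) in its top. It lies flat on the deck in the channel, 2 mm of play each side, 22 to 44 mm short of the bumper; x points to the bumper. The end face to push is 55 mm back from this point; sliding it takes 2 to 5 N, more if it is also pressed down.
- handle (a joint): Angle of the clamp handle (rad): 0 at the start (up), grows as it is pushed down and away from the channel (mixer +y); dead centre 1.10, end stop 1.25 (level, shut). Stays where left below 0.75. The pad meets the block at about 0.75; resistance at the grip's middle (2 N till then) rises to about 8 N near 0.9, falls off by 1.1; once past 1.17 it goes to its end by itself.
- handle_grip (a point): Middle of the handle's grey grip, 85 mm from its pivot. Grip 26 mm wide (mixer x), 16 thick, 66 long, ending 118 mm from the pivot. It swings in the plane x = 0 of the mixer: at joint value q this point is at y = 92 + 85 sin(0.30 + q), z = 126 + 85 cos(0.30 + q) mm in the mixer's frame.
- handle_pivot (a point): Pivot of the clamp handle, at x 0, y 92, z 126 mm in the mixer's frame. The clamp's steel cheeks (30 mm along x, y 50 to 102) reach 134 mm above the bench. The clamp arm, 58 mm long, moves with the handle: nearly upright when open (top 190 mm above the bench), its round rubber pad (x -10 to 10) then hangs over the channel, 155 mm above the bench; it swings down onto the block.
- tube_rack: Orange tube rack, 100 x 55 mm, 80 mm high with its tubes, standing on the bench on the mixer's -y side. Origin: centre of its underside. Leave it alone.
- bottle: White bottle, 54 mm across, 110 mm high, standing on the bench. Origin: centre of its underside. Leave it alone.
- tip_box: Grey pipette-tip box with a white lid, 92 x 67 x 45 mm, standing on the bench. Origin: centre of its underside. Leave it alone.
Mind the look-alikes: they are no part of the job. Leave any red look-alike of the part that bears block_center alone.

How it is judged:
On the way, in this order (a step that is already met when the one before it is completed fails the run):
1. the block is pressed home against the bumper with more than 3 N while the clamp is still open (contact force between block and bumper above 3 N and value of joint handle below 0.7 rad), for 0.2 s.
2. the clamp handle has gone over centre (value of joint handle above 1.14 rad), for 0.2 s.
At the end, for the whole second after the job is handed in: the handle rests past centre (joint above 1.16), the pad presses on the block with more than 12 N, the block lies flat on the deck in the channel (tilt under 0.03 rad, centre less than 81 mm above the bench), at rest, and still touches the bumper (more than 0.2 N) (value of joint handle above 1.16 rad and contact force between pad and block above 12 N and contact force between block and bumper above 0.2 N and angle between block_center's own z axis and vertical below 0.03 rad and z of block_center in the frame of mixer below 0.081 m and linear speed of block below 0.01 m/s).
It fails at once if the block is pressed on the bumper with more than 20 N (contact force between block and bumper above 20 N).
It fails at once if the clamp handle is forced (more than 40 N on it) (contact force between anything else and handle above 40 N).
It fails at once if the rack, bottle or tip box is moved more than 20 mm or tipped (distance of any of tube_rack, bottle, tip_box from where it was at the start of the episode above 0.02 m or angle between any of tube_rack, bottle, tip_box's own z axis and vertical above 0.3 rad).
It also fails if it takes over 67 s, if anything falls off the work surface, if the arm or the gripper's body presses on something with over 40 N, if the wrist force passes 120 N, or if a joint passes its speed limit or range.

## Robot

A 6-joint arm with a two-finger parallel gripper is mounted at the origin on the work surface. World frame = base frame: x ahead of the robot, y to its left, z up, the work surface at z = 0. Lengths are in m, angles in rad, forces in N, time in s.
With the tool pointing down it reaches from about 0.35 to 0.975 m from the base axis. Payload 4.9 kg.
Tool frame: the origin (TCP) lies midway between the tips of the shut fingers; the grasp point (between the pads) lies 19 mm behind it; z points along the fingers, y is the line along which they close (so a half turn about z gives the same grasp; the last joint's range is limited). The gripper opens to 85 mm and grips with 20 to 120 N. Pads are 22 mm wide; open, the fingers measure 114 mm over their backs; the gripper's body (76 mm by 85 mm) begins 54 mm behind the grasp point. The pads swing forward as they close: fully open they stand 13 mm farther back than shut.
Start: joints at [1.182, 0.053, 1.613, -0, 1.476, -0.119], TCP at [0.167, 0.602, 0.231] pointing down, gripper open.
Joint ranges: [-3.01, 3.01], [-1.01, 2.22], [0.06, 2.58], [-1.02, 4.17], [0.09, 2.62], [-3.14, 3.14]. Speed limits (rad/s): [2.57, 2.57, 3.14, 3.14, 3.14, 3.14].

## Interface

Orientations are given as a rotation vector (axis times angle).
In Python, from station import ctrl, optics, job gives the robot as it stands.
- The arm moves only by the shell command python3 -m jog 'ROWS' [OPENING] [FORCE]. ROWS is JSON, a list of rows, each a list of 2 entries, a list of its own where there are three numbers: the shift along the tool's x, y, z in m, then the turn, a rotation vector about the tool's x, y, z in rad. A call has 1 to 5 rows; each row is the pose to reach, as a shift and turn from the pose commanded when the call began, along the tool's axes at that moment; what a row does not reach only later rows make up. A row lasts 1/10 s, in which the tool goes at most 50 mm and 8.59 degrees, less where a joint would pass 70% of its speed; a pose out of reach is approached as far as the arm can. A call with a gripper value outside its range is refused whole. OPENING is the opening, from 0 (shut) to 1 (fully open), set as the call begins (- or left out, the last holds). The fingers move at their own pace and stop on an object; FORCE is the grip in N (left out, the last holds). Time passes only in rows, so rows that repeat a pose let the fingers close. It gives the time, the measured TCP pose, the force, the opening and the grip force at its end, in the units of the state.
- ctrl.get_obs(): the state, without advancing time (a new reading comes with each control period).
- optics.get_image(name): name is "scene" or "top"; returns a dict with "image" (480x640x3 uint8, blue, green, red), "fx", "fy", "cx", "cy" (pixels), "D" ([k1, k2, p1, p2, k3] as OpenCV has them; the pictures are not rectified), "rvec" (rotation vector, rad) and "tvec" (3), from world to camera coordinates, as OpenCV has them. Camera axes: x right, y down, z forward; pixel columns grow to the right and rows downward; lengths in m; the calibration is good to about 2 mm. A picture is of the moment at which its call begins. There is no depth.
- job.finish_job(): hands the job in; it is judged then, once.
The state is a dict: "t": time; "q": joint angles; "dq": joint speeds; "effort": joint torques, N m; "tool_pos": TCP position; "tool_rot": TCP orientation; "contact_force": force on the tool from outside, world axes, zero at the start; "wrist_torque": the same for the moment, N m; "opening": finger opening in m; "grip_force": force on a finger pad.
Only numpy, scipy, OpenCV 4.12 (cv2) and the standard library are available. Lean on these libraries where they do the work, as an engineer would, in place of code of your own. Each camera call takes 0.05 s, during which the arm holds its last target. There are 200 camera calls.

## Working session

There is one attempt and no reset: what is moved stays moved. The work goes in short steps, Python scripts to look and compute and a shell command to move; the robot and the scene stay as the last step left them, time stands still between calls to the robot, and variables do not carry over. Pictures are saved under pics/ and viewed, at most 10 in all, crops included, and the job is handed in when it is done.

```bash
ls; mkdir -p pics
python3 - <<'E'
from station import ctrl,optics,job
import cv2,numpy as np
for n in("scene","top"):
    d=optics.get_image(n);cv2.imwrite(f"pics/{n}0.png",d["image"]);np.save(f"{n}.npy",d,allow_pickle=True)
    R=cv2.Rodrigues(np.array(d["rvec"],float))[0];print(n,d["fx"],d["D"],(-R.T@np.array(d["tvec"]).ravel()).round(3),R[2].round(2))
o=ctrl.get_obs();print(o)
E
```

```text
pics
scene 530.8590872136315 [-0.16124647  0.          0.          0.          0.        ] [ 1.082 -0.63   0.893] [-0.48  0.51 -0.71]
top 585.1075355137928 [-0.07943034  0.          0.          0.          0.        ] [ 0.422 -0.073  1.498] [ 0.11 -0.02 -0.99]
{'t': 0.1, 'q': array([ 1.18201363e+00,  5.33000581e-02,  1.61417130e+00, -5.29784202e-06,
        1.47599110e+00, -1.19008498e-01]), 'dq': array([ 0.00064677, -0.00125288, -0.0020463 ,  0.00153395,  0.00123874,
       -0.00018216]), 'effort': array([-2.28674274e-06, -3.94902420e+01, -3.71363819e+01, -1.42423009e-04,
        3.92306509e-03, -1.29349382e-05]), 'tool_pos': array([0.16636064, 0.60186387, 0.23017151]), 'tool_rot': array([-4.22413041e-01, -3.11259456e+00,  2.84457740e-03]), 'contact_force': array([-0.51864412, -0.19556843,  0.66237371]), 'wrist_torque': array([-0.00922673, -0.00688707, -0.03286853]), 'grip_force': 0.0, 'opening': 0.0851585772812685}
```

View pics/scene0.png

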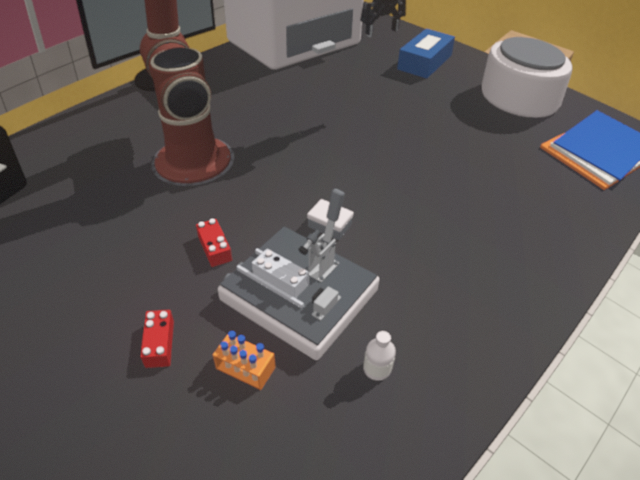

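View pics/top0.png

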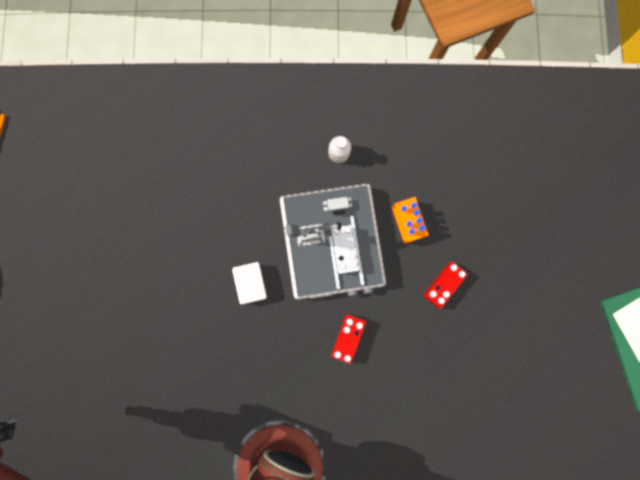

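The scene view has the robot at about (190,140) and the mixer at (300,290). The top view has the mixer at (333,243), the end stop at (338,204) toward world +x, and the clamp at (310,235). Block candidates in the top view are the silver one in the channel (345,250) and red ones at (349,338) and (446,285). The silver one fits because it is aluminium and lies in the channel. I'll confirm that in an enlarged crop.

```bash
cat > h.py <<'E'
import cv2,numpy as np
def ray(d,uv):
    K=np.array([[d["fx"],0,d["cx"]],[0,d["fy"],d["cy"]],[0,0,1.]])
    R=cv2.Rodrigues(np.array(d["rvec"],float))[0];c=-R.T@np.array(d["tvec"],float).ravel()
    p=cv2.undistortPoints(np.array(uv,float).reshape(-1,1,2),K,np.array(d["D"],float)).reshape(-1,2)
    return c,np.c_[p,np.ones(len(p))]@R
def plane(d,uv,z):
    c,r=ray(d,uv);return c+r*((z-c[2])/r[:,2])[:,None]
def proj(d,P):
    K=np.array([[d["fx"],0,d["cx"]],[0,d["fy"],d["cy"]],[0,0,1.]])
    return cv2.projectPoints(np.array(P,float).reshape(-1,3),np.array(d["rvec"],float),np.array(d["tvec"],float),K,np.array(d["D"],float))[0].reshape(-1,2)
E
python3 - <<'E'
from h import *
t=np.load("top.npy",allow_pickle=True).item();s=np.load("scene.npy",allow_pickle=True).item()
a=cv2.resize(t["image"][175:310,270:400],None,fx=4.4,fy=4.4,interpolation=cv2.INTER_CUBIC)
cv2.imwrite("pics/c_top.png",a)
cv2.imwrite("pics/c_sc.png",cv2.resize(s["image"][180:360,205:395],None,fx=3.3,fy=3.3,interpolation=cv2.INTER_CUBIC))
for uv in [(281,197),(371,185),(384,288),(294,298)]: print(plane(t,[uv],.058).round(3))
E
```

```text
[[ 0.671 -0.005  0.058]]
[[ 0.702 -0.23   0.058]]
[[ 0.445 -0.259  0.058]]
[[ 0.421 -0.038  0.058]]
```

View pics/c_top.png

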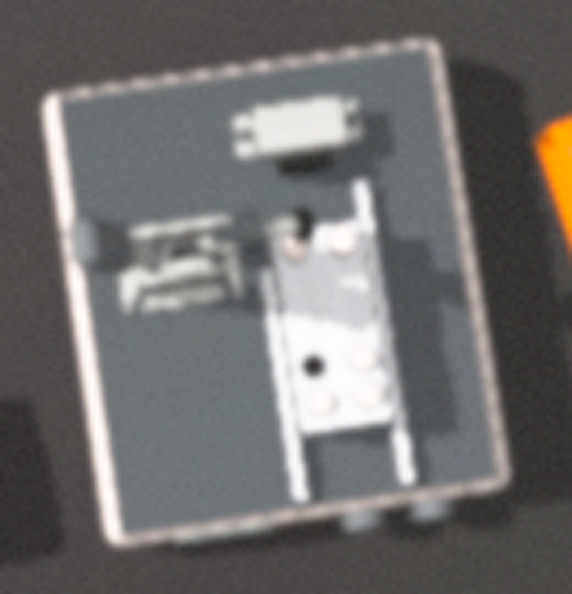

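View pics/c_sc.png

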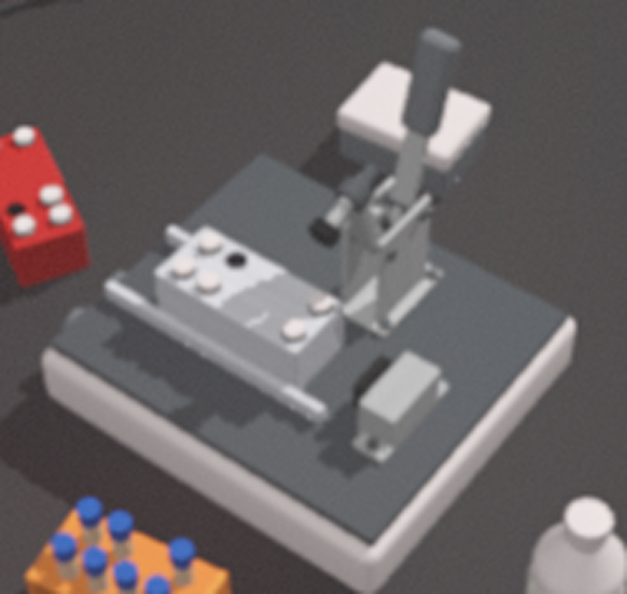

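The crops confirm the block is the silver one in the channel (crop_top 275–395, 230–430). The red ones lie off the mixer. The deck corners in crop_top are at (52,99), (432,43), (503,482) and (118,538), and the rail ends at (300,497), (408,482) and (362,182). Next I fit the mixer pose.

```bash
cat >> h.py <<'E'
def fit(A,B): # 2D rigid A->B
    a=A.mean(0);b=B.mean(0);H=(A-a).T@(B-b);th=np.arctan2(H[0,1]-H[1,0],H[0,0]+H[1,1])
    R=np.array([[np.cos(th),-np.sin(th)],[np.sin(th),np.cos(th)]]);return th,b-R@a,R
E
python3 - <<'E'
from h import *
t=np.load("top.npy",allow_pickle=True).item();s=np.load("scene.npy",allow_pickle=True).item()
f=lambda l:[(u/4.4+270-.4,v/4.4+175-.4) for u,v in l]
W=np.r_[plane(t,f([(52,99),(432,43),(503,482),(118,538)]),.058),plane(t,f([(300,497),(408,482),(362,182)]),.07)][:,:2]
M=np.array([[105,132],[105,-82],[-145,-82],[-145,132],[-140,30],[-140,-30],[30,-30]])/1e3
th,tr,R=fit(M,W);print(th,tr);print(((W-tr)@R-M).round(4))
b=plane(t,f([(305,432),(395,421),(275,235),(372,222)]),.098)[:,:2];print("block",((b-tr)@R).round(4))
o=plane(t,f([(303,220)]),.155)[:,:2];print("pad",((o-tr)@R).round(4))
g=lambda l:[(u/3.3+205-.35,v/3.3+180-.35) for u,v in l]
# scene: deck near corner, right corner, far corner
d=plane(s,g([(372,545),(570,322),(262,155)]),.058)[:,:2];print("sc",((d-tr)@R).round(4))
d=plane(s,g([(156,272),(208,228),(300,350),(345,308)]),.098)[:,:2];print("sc block",((d-tr)@R).round(4))
d=plane(s,g([(108,285),(322,412)]),.07)[:,:2];print("sc rail",((d-tr)@R).round(4))
print(proj(t,[*(tr),.2]) )
E
```

```text
0.1466162500286097 [ 0.58732516 -0.15468842]
[[-0.0005  0.0025]
 [-0.     -0.0018]
 [-0.0019 -0.0018]
 [-0.0006  0.0015]
 [ 0.0017  0.0005]
 [ 0.0009 -0.    ]
 [ 0.0004 -0.0008]]
block [[-0.1041  0.0239]
 [-0.1055 -0.0255]
 [ 0.0048  0.0237]
 [ 0.0041 -0.0301]]
pad [[0.0042 0.0112]]
sc [[ 0.1075 -0.0832]
 [ 0.1106  0.1267]
 [-0.1395  0.13  ]]
sc block [[-0.1005 -0.0229]
 [-0.0987  0.0253]
 [ 0.0083 -0.0195]
 [ 0.0101  0.023 ]]
sc rail [[-0.1359 -0.0313]
 [ 0.0333 -0.0313]]
[[344.70880349 223.21513804]]
```

```bash
cat >> h.py <<'E'
from scipy.spatial.transform import Rotation as Ro
TH=0.1466;TR=np.array([.588,-.1547,0]);RM=Ro.from_rotvec([0,0,TH])
RD=RM*Ro.from_euler('y',180,degrees=True)  # tool x = -mixer x, tool y = mixer y, z down
def state(o):
    return RM.inv().apply(o["tool_pos"]-TR),RM.inv().apply(o["contact_force"])
def need(o,pm,rot=RD):
    T=Ro.from_rotvec(o["tool_rot"]);return T.inv().apply(TR+RM.apply(pm)-o["tool_pos"]),(T.inv()*rot).as_rotvec()
E
cat > st.py <<'E'
import sys
from h import *
from station import ctrl
o=ctrl.get_obs();p,f=state(o);print("t",round(float(o["t"]),2),"mixer mm",(p*1e3).round(1),"F",f.round(2))
if len(sys.argv)>1:
    s,r=need(o,np.array(eval(sys.argv[1]))/1e3);print("need",s.round(4),r.round(4))
E
python3 st.py "[-128,0,240]"
```

```text
t 0.1 mixer mm [-306.6  810.   230.2] F [-0.54 -0.12  0.66]
need [-0.491  -0.6686 -0.0087] [-0.0018 -0.0006 -0.4164]
```

```bash
A='[[-0.16,-0.22,-0.01],[0,0,0]]'
python3 -m jog '[[[-0.16,-0.22,-0.01],[0,0,0]],[[-0.16,-0.22,-0.01],[0,0,0]],[[-0.16,-0.22,-0.01],[0,0,0]],[[-0.16,-0.22,-0.01],[0,0,0]],[[-0.16,-0.22,-0.01],[0,0,0]]]' 0 40
python3 -m jog '[[[-0.16,-0.22,0],[0,0,0]],[[-0.16,-0.22,0],[0,0,0]],[[-0.16,-0.22,0],[0,0,0]],[[-0.16,-0.22,0],[0,0,0]],[[-0.16,-0.22,0],[0,0,0]]]'
python3 -m jog '[[[0,0,0],[0,0,-0.4]],[[0,0,0],[0,0,-0.4]],[[0,0,0],[0,0,-0.4]],[[0,0,0],[0,0,-0.4]],[[0,0,0],[0,0,-0.4]]]'
python3 st.py "[-128,0,240]"
```

```text
t: 0.6
tool_pos: [0.2543, 0.3665, 0.2399]
tool_rot: [-0.421, -3.113, 0.001]
contact_force: [0.4, -0.6, 1.4]
opening: 0.0126
grip_force: 0.0
t: 1.1
tool_pos: [0.3422, 0.1326, 0.2402]
tool_rot: [0.422, 3.112, 0.0]
contact_force: [1.7, 0.0, -0.4]
opening: 0.0001
grip_force: 0.0
t: 1.6
tool_pos: [0.342, 0.1344, 0.2402]
tool_rot: [0.201, -3.135, 0.0]
contact_force: [-0.4, 0.4, -0.0]
opening: -0.0001
grip_force: 0.0
t 1.6 mixer mm [-201.1  321.9  240.2] F [-0.3   0.42 -0.02]
need [-7.910e-02 -3.205e-01  1.000e-04] [ 0.     -0.0005 -0.0184]
```

```bash
python3 -m jog '[[[-0.04,-0.16,0],[0,0,-0.018]],[[-0.04,-0.16,0],[0,0,-0.018]],[[-0.04,-0.16,0],[0,0,-0.018]],[[-0.04,-0.16,0],[0,0,-0.018]],[[-0.04,-0.16,0],[0,0,-0.018]]]' >/dev/null
python3 -m jog '[[[-0.039,-0.16,0],[0,0,0]],[[-0.039,-0.16,0],[0,0,0]],[[-0.039,-0.16,0],[0,0,0]],[[-0.039,-0.16,0],[0,0,0]],[[-0.039,-0.16,0],[0,0,0]]]'
python3 st.py "[-128,0,120]"
python3 - <<'E'
from h import *
from station import optics
for n,(u,v,w,h) in (("scene",(205,150,190,180)),("top",(250,175,160,150))):
    d=optics.get_image(n);np.save(n+"1.npy",d,allow_pickle=True)
    cv2.imwrite(f"pics/{n}1.png",cv2.resize(d["image"][v:v+h,u:u+w],None,fx=3.3,fy=3.3,interpolation=cv2.INTER_CUBIC))
E
```

```text
t: 2.6
tool_pos: [0.4651, -0.1716, 0.2401]
tool_rot: [0.23, -3.132, -0.002]
contact_force: [0.5, -0.0, -0.3]
opening: -0.0001
grip_force: 0.0
t 2.6 mixer mm [-124.     1.2  240.1] F [ 0.49 -0.09 -0.35]
need [ 0.0038 -0.0014  0.1201] [ 0.0013 -0.001  -0.0001]
```

View pics/scene1.png

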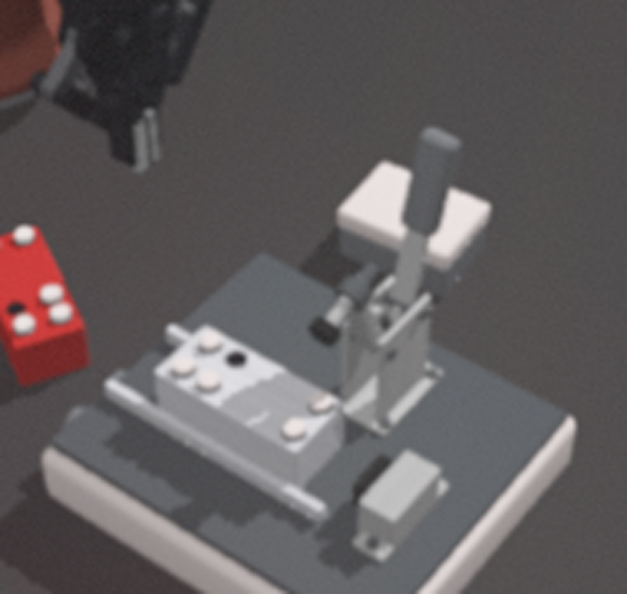

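The shut fingers show at crop (145,168), above the open channel end and behind the block, with the clamp open. Now I lower into the channel.

```bash
python3 -m jog '[[[0.006,-0.001,0.04],[0,0,0]],[[0.006,-0.001,0.08],[0,0,0]],[[0.006,-0.001,0.12],[0,0,0]],[[0.006,-0.001,0.14],[0,0,0]],[[0.006,-0.001,0.15],[0,0,0]]]' >/dev/null
python3 -m jog '[[[0,0,0.005],[0,0,0]],[[0,0,0.01],[0,0,0]],[[0,0,0.015],[0,0,0]],[[0,0,0.015],[0,0,0]],[[0,0,0.015],[0,0,0]]]'
python3 st.py "[-116,0,76]"
```

```text
t: 3.7
tool_pos: [0.4594, -0.1737, 0.0761]
tool_rot: [-0.232, 3.132, -0.001]
contact_force: [0.3, -0.9, 0.1]
opening: -0.0001
grip_force: 0.0
t 3.7 mixer mm [-129.9    0.    76.1] F [ 0.15 -0.94  0.08]
need [-0.0139 -0.      0.0001] [-0.0006  0.0009  0.0014]
```

```bash
python3 -m jog '[[[-0.002,0,0],[0,0,0]],[[-0.004,0,0],[0,0,0]],[[-0.006,0,0],[0,0,0]],[[-0.008,0,0],[0,0,0]],[[-0.010,0,0],[0,0,0]]]' >/dev/null;python3 st.py
python3 -m jog '[[[-0.001,0,0],[0,0,0]],[[-0.002,0,0],[0,0,0]],[[-0.003,0,0],[0,0,0]],[[-0.004,0,0],[0,0,0]],[[-0.005,0,0],[0,0,0]]]' >/dev/null;python3 st.py
python3 -m jog '[[[-0.001,0,0],[0,0,0]],[[-0.002,0,0],[0,0,0]],[[-0.003,0,0],[0,0,0]],[[-0.004,0,0],[0,0,0]],[[-0.005,0,0],[0,0,0]]]' >/dev/null;python3 st.py
python3 -m jog '[[[-0.001,0,0],[0,0,0]],[[-0.002,0,0],[0,0,0]],[[-0.003,0,0],[0,0,0]],[[-0.004,0,0],[0,0,0]],[[-0.005,0,0],[0,0,0]]]' >/dev/null;python3 st.py
python3 -m jog '[[[-0.001,0,0],[0,0,0]],[[-0.002,0,0],[0,0,0]],[[-0.003,0,0],[0,0,0]],[[-0.004,0,0],[0,0,0]],[[-0.005,0,0],[0,0,0]]]' >/dev/null;python3 st.py
```

```text
t 4.2 mixer mm [-120.1    0.3   75.5] F [0.48 0.07 0.19]
t 4.7 mixer mm [-115.3    0.4   75.5] F [-0.6   0.63 -0.09]
t 5.2 mixer mm [-110.4    0.4   75.4] F [-3.69  0.22  1.96]
t 5.7 mixer mm [-105.3    0.4   75.5] F [-2.38 -0.55  1.48]
t 6.2 mixer mm [-100.2    0.4   75.5] F [-3.44 -0.43  2.34]
```

```bash
cat > chk.py <<'E'
import sys
from h import *
from station import ctrl
o=ctrl.get_obs();p,f=state(o);print(round(float(o["t"]),2),(p*1e3).round(1),f.round(1))
sys.exit(0 if f[0]>-7 else 1)
E
python3 -m jog '[[[-0.002,0,0],[0,0,0]],[[-0.004,0,0],[0,0,0]],[[-0.006,0,0],[0,0,0]],[[-0.007,0,0],[0,0,0]],[[-0.008,0,0],[0,0,0]]]' >/dev/null;python3 chk.py &&
python3 -m jog '[[[-0.0003,0,0],[0,0,0]],[[-0.0006,0,0],[0,0,0]],[[-0.001,0,0],[0,0,0]]]' >/dev/null;python3 chk.py &&
python3 -m jog '[[[-0.0003,0,0],[0,0,0]],[[-0.0006,0,0],[0,0,0]],[[-0.001,0,0],[0,0,0]]]' >/dev/null &&python3 chk.py &&
python3 -m jog '[[[-0.0003,0,0],[0,0,0]],[[-0.0006,0,0],[0,0,0]],[[-0.001,0,0],[0,0,0]]]' >/dev/null &&python3 chk.py &&
python3 -m jog '[[[-0.0003,0,0],[0,0,0]],[[-0.0006,0,0],[0,0,0]],[[-0.001,0,0],[0,0,0]]]' >/dev/null &&python3 chk.py &&
python3 -m jog '[[[-0.0003,0,0],[0,0,0]],[[-0.0006,0,0],[0,0,0]],[[-0.001,0,0],[0,0,0]]]' >/dev/null &&python3 chk.py &&
python3 -m jog '[[[-0.0003,0,0],[0,0,0]],[[-0.0006,0,0],[0,0,0]],[[-0.001,0,0],[0,0,0]]]' >/dev/null &&python3 chk.py
```

```text
6.7 [-92.2   0.4  75.5] [-3.   0.1  1.9]
7.0 [-91.3   0.4  75.5] [-3.5  0.6  1. ]
7.3 [-90.3   0.4  75.5] [-3.1 -0.   0.4]
7.6 [-89.3   0.4  75.5] [-2.1 -0.7  1. ]
7.9 [-88.3   0.4  75.5] [-3.1  0.2  1.3]
8.2 [-87.3   0.4  75.5] [-1.9 -0.3  1.3]
8.5 [-86.3   0.4  75.5] [-1.4  0.3  0.5]
```

```bash
python3 -m jog '[[[-0.0003,0,0],[0,0,0]],[[-0.0006,0,0],[0,0,0]],[[-0.001,0,0],[0,0,0]]]' >/dev/null;python3 chk.py &&
python3 -m jog '[[[-0.0003,0,0],[0,0,0]],[[-0.0006,0,0],[0,0,0]],[[-0.001,0,0],[0,0,0]]]' >/dev/null &&python3 chk.py &&
python3 -m jog '[[[-0.0003,0,0],[0,0,0]],[[-0.0006,0,0],[0,0,0]],[[-0.001,0,0],[0,0,0]]]' >/dev/null &&python3 chk.py &&
python3 -m jog '[[[-0.0003,0,0],[0,0,0]],[[-0.0006,0,0],[0,0,0]],[[-0.001,0,0],[0,0,0]]]' >/dev/null &&python3 chk.py &&
python3 -m jog '[[[-0.0003,0,0],[0,0,0]],[[-0.0006,0,0],[0,0,0]],[[-0.001,0,0],[0,0,0]]]' >/dev/null &&python3 chk.py &&
python3 -m jog '[[[-0.0003,0,0],[0,0,0]],[[-0.0006,0,0],[0,0,0]],[[-0.001,0,0],[0,0,0]]]' >/dev/null &&python3 chk.py &&
python3 -m jog '[[[-0.0003,0,0],[0,0,0]],[[-0.0006,0,0],[0,0,0]],[[-0.001,0,0],[0,0,0]]]' >/dev/null &&python3 chk.py &&
python3 -m jog '[[[-0.0003,0,0],[0,0,0]],[[-0.0006,0,0],[0,0,0]],[[-0.001,0,0],[0,0,0]]]' >/dev/null &&python3 chk.py &&
python3 -m jog '[[[-0.0003,0,0],[0,0,0]],[[-0.0006,0,0],[0,0,0]],[[-0.001,0,0],[0,0,0]]]' >/dev/null &&python3 chk.py &&
python3 -m jog '[[[-0.0003,0,0],[0,0,0]],[[-0.0006,0,0],[0,0,0]],[[-0.001,0,0],[0,0,0]]]' >/dev/null &&python3 chk.py &&
python3 -m jog '[[[-0.0003,0,0],[0,0,0]],[[-0.0006,0,0],[0,0,0]],[[-0.001,0,0],[0,0,0]]]' >/dev/null &&python3 chk.py &&
python3 -m jog '[[[-0.0003,0,0],[0,0,0]],[[-0.0006,0,0],[0,0,0]],[[-0.001,0,0],[0,0,0]]]' >/dev/null &&python3 chk.py
```

```text
8.8 [-85.3   0.4  75.5] [-2.9  0.   0.6]
9.1 [-84.3   0.4  75.4] [-2.   0.1  0. ]
9.4 [-83.3   0.4  75.4] [-2.4 -0.7 -0.1]
9.7 [-82.3   0.4  75.5] [-3.6  0.6 -0.2]
10.0 [-81.3   0.5  75.5] [-1.2 -0.2  0.6]
10.3 [-80.3   0.4  75.5] [-2.4  0.6  0.3]
10.6 [-79.6   0.4  75.5] [-4.   0.6  1. ]
10.9 [-79.3   0.5  75.5] [-8.1  0.   3.1]
```

```bash
python3 -m jog '[[[-0.0003,0,0],[0,0,0]],[[-0.0005,0,0],[0,0,0]],[[-0.0005,0,0],[0,0,0]],[[-0.0005,0,0],[0,0,0]]]' >/dev/null;python3 st.py
python3 -m jog '[[[-0.0003,0,0],[0,0,0]],[[-0.0005,0,0],[0,0,0]],[[-0.0005,0,0],[0,0,0]],[[-0.0005,0,0],[0,0,0]]]' >/dev/null;python3 st.py
```

```text
t 11.3 mixer mm [-79.2   0.4  75.5] F [-9.52  0.75  5.14]
t 11.7 mixer mm [-79.1   0.4  75.5] F [-10.87   0.37   5.87]
```

```bash
python3 -m jog '[[[-0.0003,0,0],[0,0,0]],[[-0.0005,0,0],[0,0,0]],[[-0.0005,0,0],[0,0,0]],[[-0.0005,0,0],[0,0,0]]]' >/dev/null;python3 st.py
python3 -m jog '[[[-0.0003,0,0],[0,0,0]],[[-0.0005,0,0],[0,0,0]],[[-0.0005,0,0],[0,0,0]],[[-0.0005,0,0],[0,0,0]]]' >/dev/null;python3 st.py
python3 -m jog '[[[0,0,0],[0,0,0]],[[0,0,0],[0,0,0]],[[0,0,0],[0,0,0]],[[0,0,0],[0,0,0]]]' >/dev/null;python3 st.py
```

```text
t 12.1 mixer mm [-79.    0.4  75.5] F [-12.52   0.23   5.42]
t 12.5 mixer mm [-78.9   0.4  75.5] F [-13.64   0.7    7.94]
t 12.9 mixer mm [-78.9   0.4  75.5] F [-14.31  -0.11   7.41]
```

```bash
python3 -m jog '[[[0.0005,0,0],[0,0,0]],[[0.001,0,0],[0,0,0]],[[0.002,0,0],[0,0,0]],[[0.003,0,0],[0,0,0]],[[0.004,0,0],[0,0,0]]]' >/dev/null;python3 st.py
python3 -m jog '[[[0.004,0,0],[0,0,0]],[[0.008,0,0],[0,0,0]],[[0.015,0,0],[0,0,0]],[[0.015,0,-0.02],[0,0,0]],[[0.015,0,-0.06],[0,0,0]]]' >/dev/null
python3 -m jog '[[[0,0,-0.04],[0,0,0]],[[0,0,-0.08],[0,0,0]],[[0,0,-0.11],[0,0,0]],[[0,0,-0.11],[0,0,0]],[[0,0,-0.11],[0,0,0]]]' >/dev/null
python3 st.py "[2,80,240]"
```

```text
t 13.4 mixer mm [-79.6   0.3  75.7] F [ 0.56 -0.67  0.94]
t 14.4 mixer mm [-9.530e+01  2.000e-01  2.463e+02] F [-0.58 -0.23 -1.43]
need [-0.0974  0.0796  0.0063] [-0.0011  0.0017  0.0015]
```

```bash
python3 -m jog '[[[-0.03,0.025,0],[0,0,0]],[[-0.06,0.05,0],[0,0,0]],[[-0.09,0.07,0],[0,0,0]],[[-0.097,0.078,0],[0,0,0]],[[-0.097,0.078,0],[0,0,0]]]' >/dev/null
python3 -m jog '[[[0,0,0.008],[0,0,0]],[[0,0,0.016],[0,0,0]],[[0,0,0.027],[0,0,0]],[[0,0,0.027],[0,0,0]],[[0,0,0.027],[0,0,0]]]' >/dev/null
python3 st.py "[0,80,219]"
python3 - <<'E'
from h import *
from station import optics
o=[]
for n,(u,v,w,h) in (("scene",(235,140,140,180)),("top",(260,160,140,150))):
    d=optics.get_image(n);np.save(n+"2.npy",d,allow_pickle=True)
    o.append(cv2.resize(d["image"][v:v+h,u:u+w],(390,500),interpolation=cv2.INTER_CUBIC))
cv2.imwrite("pics/both2.png",np.hstack(o))
E
```

```text
t 15.4 mixer mm [  0.9  78.3 217.7] F [-0.43 -0.48 -0.86]
need [ 0.0009  0.0017 -0.0013] [ 0.0005 -0.0012  0.0009]
```

View pics/both2.png

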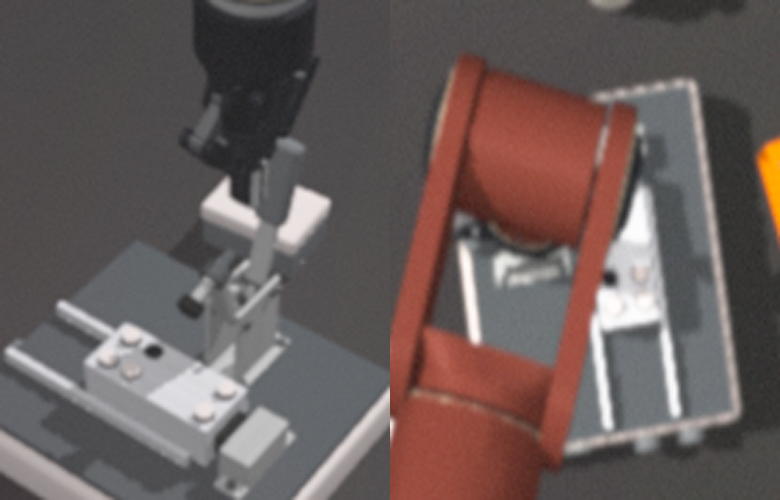

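The block sits at the bumper (crop left, 215,440). The shut fingers, at about (245,195), are beside the grip at (275,180) on its channel side. Now I feel for contact along +y.

```bash
python3 -m jog '[[[0,0.002,0],[0,0,0]],[[0,0.004,0],[0,0,0]],[[0,0.006,0],[0,0,0]],[[0,0.008,0],[0,0,0]],[[0,0.010,0],[0,0,0]]]' >/dev/null;python3 st.py
python3 -m jog '[[[0,0.001,0],[0,0,0]],[[0,0.002,0],[0,0,0]],[[0,0.003,0],[0,0,0]],[[0,0.004,0],[0,0,0]],[[0,0.005,0],[0,0,0]]]' >/dev/null;python3 st.py
python3 -m jog '[[[0,0.001,0],[0,0,0]],[[0,0.002,0],[0,0,0]],[[0,0.003,0],[0,0,0]],[[0,0.004,0],[0,0,0]],[[0,0.005,0],[0,0,0]]]' >/dev/null;python3 st.py
python3 -m jog '[[[0,0.001,0],[0,0,0]],[[0,0.002,0],[0,0,0]],[[0,0.003,0],[0,0,0]],[[0,0.004,0],[0,0,0]],[[0,0.005,0],[0,0,0]]]' >/dev/null;python3 st.py
```

```text
t 16.0 mixer mm [  1.6  88.8 218.6] F [-0.15 -0.31 -0.24]
t 16.5 mixer mm [  1.5  93.6 218.5] F [-0.04 -0.   -0.05]
t 17.0 mixer mm [  1.5  98.6 218.5] F [-0.43  0.39 -0.37]
t 17.5 mixer mm [  1.5 103.4 218.5] F [ 0.55 -1.36 -1.21]
```

```bash
python3 -m jog '[[[0,0.0019,0.0005],[0,0,0]],[[0,0.0037,0.0011],[0,0,0]],[[0,0.0056,0.0017],[0,0,0]],[[0,0.0075,0.0023],[0,0,0]],[[0,0.0093,0.0029],[0,0,0]]]' >/dev/null;python3 st.py
python3 -m jog '[[[0,0.0018,0.0007],[0,0,0]],[[0,0.0035,0.0014],[0,0,0]],[[0,0.0053,0.0022],[0,0,0]],[[0,0.007,0.0029],[0,0,0]],[[0,0.0088,0.0037],[0,0,0]]]' >/dev/null;python3 st.py
python3 -m jog '[[[0,0.0017,0.0009],[0,0,0]],[[0,0.0034,0.0018],[0,0,0]],[[0,0.005,0.0027],[0,0,0]],[[0,0.0067,0.0036],[0,0,0]],[[0,0.0084,0.0046],[0,0,0]]]' >/dev/null;python3 st.py
python3 -m jog '[[[0,0.0016,0.001],[0,0,0]],[[0,0.0032,0.0021],[0,0,0]],[[0,0.0047,0.0032],[0,0,0]],[[0,0.0063,0.0042],[0,0,0]],[[0,0.0078,0.0053],[0,0,0]]]' >/dev/null;python3 st.py
python3 -m jog '[[[0,0.0015,0.0012],[0,0,0]],[[0,0.003,0.0024],[0,0,0]],[[0,0.0044,0.0037],[0,0,0]],[[0,0.0058,0.0049],[0,0,0]],[[0,0.0073,0.0062],[0,0,0]]]' >/dev/null;python3 st.py
```

```text
t 18.0 mixer mm [  1.5 113.  215.7] F [-1.07 -1.1   1.82]
t 18.5 mixer mm [  1.6 121.8 211.9] F [0.31 0.2  0.92]
t 19.0 mixer mm [  1.5 130.2 207.2] F [0.28 0.15 0.74]
t 19.5 mixer mm [  1.4 138.  201.8] F [-0.72 -0.15  1.66]
t 20.0 mixer mm [  1.4 145.3 195.6] F [-0.08  0.06  0.83]
```

```bash
python3 -m jog '[[[0,0.0014,0.0013],[0,0,0]],[[0,0.0027,0.0027],[0,0,0]],[[0,0.004,0.004],[0,0,0]],[[0,0.0054,0.0054],[0,0,0]],[[0,0.0067,0.0068],[0,0,0]]]' >/dev/null;python3 st.py
python3 -m jog '[[[0,0.0012,0.0015],[0,0,0]],[[0,0.0024,0.003],[0,0,0]],[[0,0.0036,0.0045],[0,0,0]],[[0,0.0048,0.006],[0,0,0]],[[0,0.0059,0.0075],[0,0,0]]]' >/dev/null;python3 st.py
python3 - <<'E'
from h import *
from station import optics
d=optics.get_image("scene")
cv2.imwrite("pics/s3.png",cv2.resize(d["image"][140:320,235:395],None,fx=3.2,fy=3.2,interpolation=cv2.INTER_CUBIC))
E
```

```text
t 20.5 mixer mm [  1.4 152.  188.8] F [0.08 0.43 1.  ]
t 21.0 mixer mm [  1.4 157.9 181.4] F [0.21 0.43 1.3 ]
```

View pics/s3.png

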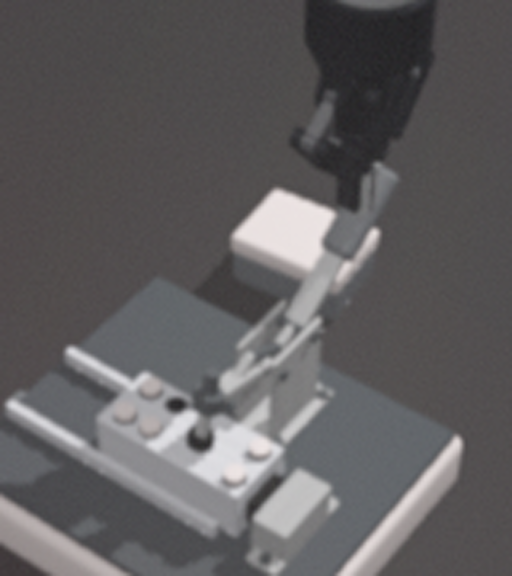

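The handle is being pushed down (grip at crop (360,210)), and the pad at (200,435) is just above the block, which is still at the bumper. I continue the same way.

```bash
python3 -m jog '[[[0,0.001,0.0016],[0,0,0]],[[0,0.0021,0.0032],[0,0,0]],[[0,0.0031,0.0048],[0,0,0]],[[0,0.0042,0.0064],[0,0,0]],[[0,0.0052,0.008],[0,0,0]]]' >/dev/null;python3 st.py
python3 -m jog '[[[0,0.0009,0.0017],[0,0,0]],[[0,0.0017,0.0034],[0,0,0]],[[0,0.0026,0.0051],[0,0,0]],[[0,0.0035,0.0068],[0,0,0]],[[0,0.0043,0.0085],[0,0,0]]]' >/dev/null;python3 st.py
python3 -m jog '[[[0,0.0007,0.0018],[0,0,0]],[[0,0.0014,0.0036],[0,0,0]],[[0,0.002,0.0053],[0,0,0]],[[0,0.0027,0.0071],[0,0,0]],[[0,0.0034,0.0089],[0,0,0]]]' >/dev/null;python3 st.py
python3 -m jog '[[[0,0.0005,0.0018],[0,0,0]],[[0,0.001,0.0037],[0,0,0]],[[0,0.0016,0.0055],[0,0,0]],[[0,0.0021,0.0074],[0,0,0]],[[0,0.0026,0.0092],[0,0,0]]]' >/dev/null;python3 st.py
```

```text
t 21.55 mixer mm [  1.5 162.8 174. ] F [-1.95 -1.19  4.51]
t 22.05 mixer mm [  1.6 167.3 166.2] F [-4.27  0.61  8.34]
t 22.55 mixer mm [  1.7 171.2 157.4] F [-2.56  1.57  8.81]
t 23.05 mixer mm [  1.9 173.8 147.3] F [-0.02  1.88  3.64]
```

```bash
python3 -m jog '[[[0,0.0003,0.0014],[0,0,0]],[[0,0.0005,0.0028],[0,0,0]],[[0,0.0008,0.0042],[0,0,0]],[[0,0.001,0.0056],[0,0,0]],[[0,0.001,0.0056],[0,0,0]]]' >/dev/null;python3 st.py
python3 -m jog '[[[0,0,0.0005],[0,0,0]],[[0,0,0.001],[0,0,0]],[[0,0,0.0015],[0,0,0]],[[0,0,0.002],[0,0,0]],[[0,0,0.002],[0,0,0]]]' >/dev/null;python3 st.py
```

```text
t 23.55 mixer mm [  0.7 174.2 140.2] F [-0.05 -0.84 -0.38]
t 24.05 mixer mm [  1.3 174.3 139.2] F [-0.82  0.34 -0.58]
```

The force dropped to zero, so the handle has probably snapped shut. I feel gently for it near z 134–136 to confirm.

```bash
python3 -m jog '[[[0,0,0.0005],[0,0,0]],[[0,0,0.001],[0,0,0]],[[0,0,0.0015],[0,0,0]],[[0,0,0.002],[0,0,0]],[[0,0,0.002],[0,0,0]]]' >/dev/null;python3 st.py
python3 -m jog '[[[0,0,0.0005],[0,0,0]],[[0,0,0.001],[0,0,0]],[[0,0,0.0015],[0,0,0]],[[0,0,0.002],[0,0,0]],[[0,0,0.002],[0,0,0]]]' >/dev/null;python3 st.py
```

```text
t 24.55 mixer mm [  1.3 174.3 137.2] F [ 0.38 -0.33  0.12]
t 25.05 mixer mm [  1.5 174.2 135.7] F [-0.69  0.12  3.19]
```

```bash
python3 -m jog '[[[0,0,-0.01],[0,0,0]],[[0,0,-0.03],[0,0,0]],[[0,0,-0.06],[0,0,0]],[[0,0,-0.1],[0,0,0]],[[0,0,-0.1],[0,0,0]]]' >/dev/null
python3 -m jog '[[[0.04,0.02,0],[0,0,0]],[[0.08,0.05,0],[0,0,0]],[[0.12,0.07,0],[0,0,0]],[[0.12,0.07,0],[0,0,0]],[[0.12,0.07,0],[0,0,0]]]' >/dev/null; python3 st.py
python3 - <<'E'
from h import *
from station import optics
d=optics.get_image("scene")
cv2.imwrite("pics/s4.png",cv2.resize(d["image"][190:340,215:395],None,fx=3.5,fy=3.5,interpolation=cv2.INTER_CUBIC))
E
```

```text
t 26.05 mixer mm [-119.1  244.4  235.5] F [ 0.49 -0.6   0.29]
```

View pics/s4.png

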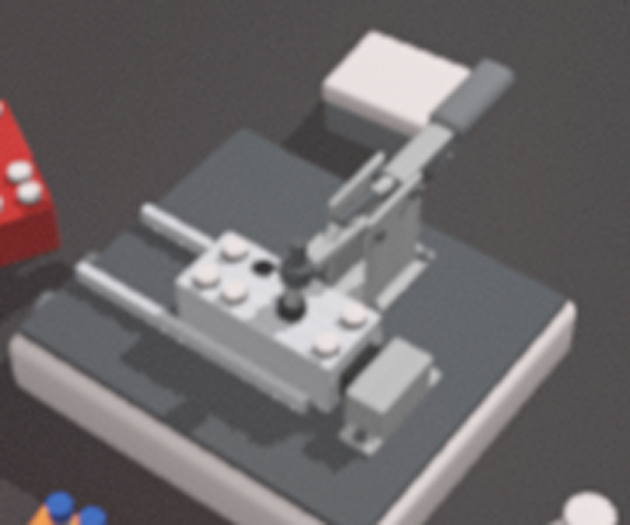

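The picture shows the handle level (490,85), the pad (292,300) on the block, and the block up to the bumper (360,360). I'll lightly feel the block's rear face to check it is still home. First touch on the bumper came at tool x = -79.6, and fully pressed was -78.9.

```bash
python3 -m jog '[[[-0.012,-0.05,0],[0,0,0]],[[-0.024,-0.1,0],[0,0,0]],[[-0.024,-0.15,0],[0,0,0]],[[-0.024,-0.2,0],[0,0,0]],[[-0.024,-0.244,0],[0,0,0]]]' >/dev/null
python3 -m jog '[[[0,0,0],[0,0,0]],[[0,0,0.04],[0,0,0]],[[0,0,0.08],[0,0,0]],[[0,0,0.12],[0,0,0]],[[0,0,0.12],[0,0,0]]]' >/dev/null; python3 st.py "[-86,0.4,76]"
```

```text
t 27.1 mixer mm [-97.7   2.4 108.5] F [-0.19  0.94 -0.21]
need [-0.0121 -0.0022  0.0324] [ 0.0077 -0.0106  0.0011]
```

```bash
python3 -m jog '[[[0,-0.002,0.01],[0,0,0]],[[0,-0.002,0.02],[0,0,0]],[[0,-0.002,0.035],[0,0,0]],[[0,-0.002,0.035],[0,0,0]],[[0,-0.002,0.035],[0,0,0]]]' >/dev/null; python3 st.py
python3 -m jog '[[[-0.002,0,0],[0,0,0]],[[-0.004,0,0],[0,0,0]],[[-0.006,0,0],[0,0,0]],[[-0.008,0,0],[0,0,0]],[[-0.010,0,0],[0,0,0]]]' >/dev/null; python3 st.py "[-79.6,0.4,75.5]"
```

```text
t 27.6 mixer mm [-94.3  -1.9  80.4] F [ 0.9   0.51 -0.6 ]
t 28.1 mixer mm [-84.   -1.9  80.5] F [0.69 0.27 0.35]
need [-0.0044  0.0023  0.005 ] [-0.0002  0.0003  0.0017]
```

```bash
python3 -m jog '[[[-0.001,0.001,0.005],[0,0,0]],[[-0.002,0.002,0.005],[0,0,0]],[[-0.003,0.002,0.005],[0,0,0]],[[-0.003,0.002,0.005],[0,0,0]],[[-0.003,0.002,0.005],[0,0,0]]]' >/dev/null; python3 chk.py &&
python3 -m jog '[[[-0.0003,0,0],[0,0,0]],[[-0.0005,0,0],[0,0,0]],[[-0.0005,0,0],[0,0,0]]]' >/dev/null; python3 chk.py &&
python3 -m jog '[[[-0.0003,0,0],[0,0,0]],[[-0.0005,0,0],[0,0,0]],[[-0.0005,0,0],[0,0,0]]]' >/dev/null; python3 chk.py &&
python3 -m jog '[[[-0.0003,0,0],[0,0,0]],[[-0.0005,0,0],[0,0,0]],[[-0.0005,0,0],[0,0,0]]]' >/dev/null; python3 chk.py &&
python3 -m jog '[[[-0.0003,0,0],[0,0,0]],[[-0.0005,0,0],[0,0,0]],[[-0.0005,0,0],[0,0,0]]]' >/dev/null; python3 chk.py
```

```text
28.6 [-81.3   0.1  75.3] [ 0.5  0.1 -0.5]
28.9 [-80.8   0.1  75.4] [ 0.2  0.2 -0.1]
29.2 [-80.3   0.1  75.3] [ 0.  -0.3 -0.6]
29.5 [-79.8   0.1  75.3] [-0.3  0.7 -0.5]
29.8 [-79.5   0.1  75.3] [-0.4  0.4 -0.3]
```

```bash
python3 -m jog '[[[-0.0003,0,0],[0,0,0]],[[-0.0003,0,0],[0,0,0]],[[-0.0003,0,0],[0,0,0]]]' >/dev/null; python3 chk.py &&
python3 -m jog '[[[-0.0003,0,0],[0,0,0]],[[-0.0003,0,0],[0,0,0]],[[-0.0003,0,0],[0,0,0]]]' >/dev/null; python3 chk.py &&
python3 -m jog '[[[-0.0003,0,0],[0,0,0]],[[-0.0003,0,0],[0,0,0]],[[-0.0003,0,0],[0,0,0]]]' >/dev/null; python3 chk.py
```

```text
30.1 [-79.5   0.1  75.3] [-4.1  0.8  2. ]
30.4 [-79.5   0.1  75.3] [-6.7  0.1  4.2]
30.7 [-79.5   0.1  75.3] [-6.9  0.2  5.7]
```

The rear face is at -79.5, still about 0.2 mm into the bumper, and it does not move under 7 N. The block is home and held, so I retract and hand in.

```bash
python3 -m jog '[[[0.003,0,0],[0,0,0]],[[0.01,0,0],[0,0,0]],[[0.02,0,0],[0,0,0]],[[0.02,0,-0.03],[0,0,0]],[[0.02,0,-0.07],[0,0,0]]]' >/dev/null
python3 -m jog '[[[0,0,-0.04],[0,0,0]],[[0,0,-0.06],[0,0,0]],[[0,0,-0.06],[0,0,0]],[[0,0,-0.06],[0,0,0]],[[0,0,-0.06],[0,0,0]]]' >/dev/null; python3 st.py
python3 -c "from station import job;print(job.finish_job())"
```

```text
t 31.7 mixer mm [-99.5   0.7 203.1] F [ 0.81  0.   -0.65]
the job is handed in; nothing more can be done
None
```

The job was handed in at 31.7 s, with no verdict returned: the block was pressed to the bumper at an estimated 9–12 N, the handle reads as shut over centre, and a last feel put the block still about 0.2 mm into the bumper and unmoved by a 7 N push; pad force could not be measured.

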